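# Put away the microscope optics after an imaging session

### The job

Clear the mat after the imaging session: stand the yellow-ring and blue-ring objectives in the wells of their own colour in the objective rack, set the red- and green-label filter cubes flat in the bays of their own colour in the filter tray, and stand the immersion-oil bottle in the dark steel drip tray. These are delicate optics: keep each one upright, set it down rather than dropping it, and leave the green-ring objective and the blue-label cube that are already put away where they are.

Things in the scene. Friction and masses are not known exactly. Their poses are not given: they have to be found in the camera images.
- objective_yellow: loose microscope objective, upright, lens up, yellow ring: threaded foot 26 mm across, 6 mm high; straight steel barrel 32 mm across from 6 to 40 mm up (grip here); above it the yellow conical band and a narrow nose; 52 mm tall. Starts on a grey-blue mat, 2 mm thick. About 0.13 kg. Origin: centre of its underside; z up; round
- objective_blue: loose microscope objective, upright, lens up, dark blue ring: threaded foot 26 mm across, 6 mm high; straight steel barrel 32 mm across from 6 to 46 mm up (grip here); above it the dark blue conical band and a narrow nose; 60 mm tall. Starts on a grey-blue mat, 2 mm thick. About 0.19 kg. Origin: centre of its underside; z up; round
- cube_green: loose fluorescence filter cube: dark grey block 36 x 36 mm, 40 mm tall, round windows on its x faces, green label on top. Starts on a grey-blue mat, 2 mm thick. About 0.09 kg. Origin: centre of its underside; z up, x and y square to its sides
- cube_red: loose fluorescence filter cube: dark grey block 36 x 36 mm, 40 mm tall, round windows on its x faces, red label on top. Starts on a grey-blue mat, 2 mm thick. About 0.09 kg. Origin: centre of its underside; z up, x and y square to its sides
- oil_bottle: loose amber immersion-oil bottle, black cap, white label, upright, 36 mm across, 72 mm tall with cap (grip the straight body, 5 to 40 mm up). Starts on a grey-blue mat, 2 mm thick. About 0.08 kg. Origin: centre of its underside; z up; round
- objective_rack: objective rack, fixed: dark grey block 76 (x) x 190 (y) mm, 16 mm high, three round wells 48 mm across along its y, floors 4 mm above the table. Floors and label strips show the colour: yellow at y = +58 mm, green at 0 (holds the green-ring objective), blue at y = -58 mm, all at x = 0. Origin: centre of its underside, on the table; z up
- filter_tray: filter-cube tray, fixed: white, 86 (x) x 186 (y) mm, walls 18 mm high, three bays along its y, each 58 mm in x by 56 mm in y, floors 4 mm above the table. Floors and label strips show the colour: red at y = +59 mm, green at 0, blue at y = -59 mm (holds the blue-label cube), all at x = 0. Origin: centre of its underside, on the table; z up
- drip_tray: drip tray for the bottle, fixed: plain square dark steel tray 80 x 80 mm, rim 12 mm high, walls and floor 3 mm. Origin: centre of its underside, on the table; z up, x and y square to its sides
- objective_green: loose microscope objective, upright, lens up, green ring: threaded foot 26 mm across, 6 mm high; straight steel barrel 32 mm across from 6 to 43 mm up (grip here); above it the green conical band and a narrow nose; 56 mm tall. Already in the rack's middle well: leave it. Origin: centre of its underside; z up; round
- cube_blue: loose fluorescence filter cube: dark grey block 36 x 36 mm, 40 mm tall, round windows on its x faces, blue label on top. Already in the tray's blue bay: leave it. Origin: centre of its underside; z up, x and y square to its sides

How it is judged:
By the outcome, as a careful person would: the job done as asked, in the order asked, and still so for the second after the job is handed in, with the robot touching nothing.
It also fails if it takes over 112 s, if anything falls off the work surface, if the arm or the gripper's body presses on something with over 40 N, if the wrist force passes 120 N, or if a joint passes its speed limit or range.

### The arm

A 6-joint arm with a two-finger parallel gripper is mounted at the origin on the work surface. World frame = base frame: x ahead of the robot, y to its left, z up, the work surface at z = 0. Lengths are in m, angles in rad, forces in N, time in s.
With the tool pointing down it reaches from about 0.275 to 1 m from the base axis. Payload 8.4 kg.
Tool frame: the origin (TCP) lies at the very end of the fingers, on their centre line; the grasp point (between the pads) lies 19 mm behind it (robot.grip_depth is the distance from the TCP to the grasp point, in m); z points along the fingers, y is the line along which they close (so a half turn about z gives the same grasp; the last joint's range is limited). The gripper opens to 85 mm and grips with 20 to 120 N. Pads are 22 mm wide; open, the fingers measure 114 mm over their backs; the gripper's body (76 mm by 85 mm) begins 54 mm behind the grasp point. The pads swing forward as they close: fully open they stand 13 mm farther back than shut.
Start: joints at [-1.16, 0.353, 1.633, -0, 1.155, -0.002], TCP at [0.251, -0.573, 0.231] pointing down, gripper open.
Joint ranges: [-2.63, 2.63], [-0.92, 2.1], [0.06, 2.66], [-1.3, 4.44], [0, 2.69], [-3.02, 3.02]. Speed limits (rad/s): [2.22, 2.22, 2.79, 3.14, 3.14, 3.14].

### API

Orientations are given as a unit quaternion [x, y, z, w].
In Python, from bench import robot gives the robot as it stands.
- The arm moves only by the shell command python3 -m jog 'ROWS' [OPENING] [FORCE]. ROWS is JSON, one flat list of numbers, 4 for each row, row after row: the shift along the world's x, y, z in mm, then the turn about the world's z in rad. In form: [x, y, z, turn, x, y, z, turn, ...]. A call has 1 to 5 rows; each row shifts and turns the commanded pose from where the row before left it; what a row does not reach is not made up. A row lasts 1/10 s, in which the tool goes at most 50 mm and 8.59 degrees, less where a joint would pass 70% of its speed; a pose out of reach is approached as far as the arm can. A call is refused whole if a number of a shift passes 50 or a number of a turn 0.15, either way. A call with a gripper value outside its range is refused whole. OPENING is the opening, from 0 (shut) to 1 (fully open), set as the call begins (- or left out, the last holds). The fingers move at their own pace and stop on an object; FORCE is the grip in N (left out, the last holds). Time passes only in rows, so rows that do not move let the fingers close. It gives the time, the measured TCP pose, the force, the opening and the grip force at its end, in the units of the state.
- robot.sense(): the state, without advancing time (a new reading comes with each control period).
- robot.capture(name): name is "scene" or "top" or "wrist"; returns a dict with "img" (400x640x3 uint8, red, green, blue), "mtx" (3x3 intrinsics, pixels), "world_from_camera" (4x4, takes a point from camera to world coordinates); the wrist camera has in their place "hand_eye" (4x4, takes a point from camera to tool coordinates, whose origin is the TCP and whose axes are the flange's). Camera axes: x right, y down, z forward; pixel columns grow to the right and rows downward; lengths in m; the calibration is good to about 2 mm. A picture is of the moment at which its call begins: read the wrist's pose just before it. There is no depth.
- robot.sign_off(): hands the job in; it is judged then, once.
The state is a dict: "clock": time; "qpos": joint angles; "qd": joint speeds; "effort": joint torques, N m; "tcp_pos": TCP position; "eef_rot": TCP orientation; "force": force on the tool from outside, world axes, zero at the start; "ft_torque": the same for the moment, N m; "width": opening from 0.0 (shut) to 1.0 (fully open); "finger_force": force on a finger pad.
Only numpy, scipy, OpenCV 4.12 (cv2) and the standard library are available. Lean on these libraries where they do the work, as an engineer would, in place of code of your own. Each camera call takes 0.05 s, during which the arm holds its last target. There are 200 camera calls.

## Working session

There is one attempt and no reset: what is moved stays moved. The work goes in short steps, Python scripts to look and compute and a shell command to move; the robot and the scene stay as the last step left them, time stands still between calls to the robot, and variables do not carry over. Pictures are saved under pics/ and viewed, at most 14 in all, crops included, and the job is handed in when it is done.

```bash
mkdir -p pics; ls; python3 - <<'E'
from bench import robot
import cv2,numpy as np
s=robot.sense();print(s)
for n in("top","scene"):
    c=robot.capture(n);np.savez(f"pics/{n}0.npz",**{k:v for k,v in c.items()})
    cv2.imwrite(f"pics/{n}0.png",c["img"][:,:,::-1]);print(c["mtx"],c["world_from_camera"])
E
```

```text
pics
{'clock': 0.0, 'qpos': array([-1.16037931e+00,  3.53658346e-01,  1.63414428e+00,  1.51906422e-05,
        1.15518682e+00, -2.40105262e-03]), 'qd': array([-0.00083602, -0.00086832,  0.00041938, -0.00206981,  0.00098464,
       -0.00187812]), 'effort': array([ 1.26972409e-03, -6.05249476e+01, -3.42062151e+01,  1.07254036e-04,
        9.26909270e-03,  4.35313439e-05]), 'tcp_pos': array([ 0.25055806, -0.57205589,  0.23055097]), 'eef_rot': array([ 9.78773571e-01,  2.04943430e-01, -1.34689245e-04, -6.85318760e-04]), 'force': array([0.16613064, 0.28367251, 0.41401513]), 'ft_torque': array([-0.00730269, -0.02290239,  0.0103938 ]), 'finger_force': 0.0, 'width': 1.0006420116590726}
[[362.94914285   0.         319.27918848]
 [  0.         362.94914285 197.59175774]
 [  0.           0.           1.        ]] [[ 0.02017971 -0.99085581  0.13340742  0.35605312]
 [-0.99957529 -0.02280077 -0.01814847  0.01242099]
 [ 0.02102431 -0.13298453 -0.9908951   0.85417877]
 [ 0.          0.          0.          1.        ]]
[[383.67735973   0.         324.36785546]
 [  0.         383.67735973 199.38126778]
 [  0.           0.           1.        ]] [[ 0.23222828  0.85617946 -0.46154821  0.86985543]
 [ 0.97259715 -0.19895376  0.12030042 -0.11193727]
 [ 0.011172   -0.47683763 -0.87892039  0.76442702]
 [ 0.          0.          0.          1.        ]]
```

View pics/top0.png

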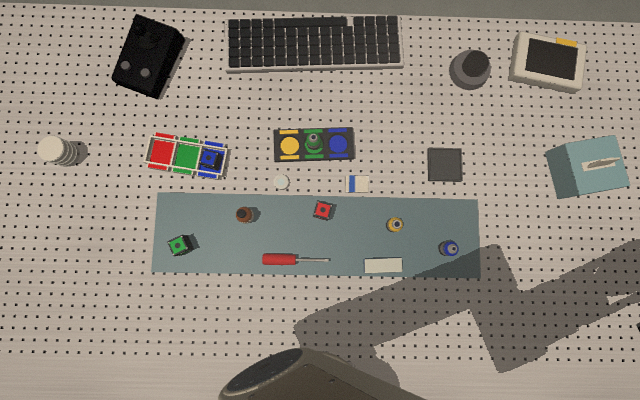

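View pics/scene0.png

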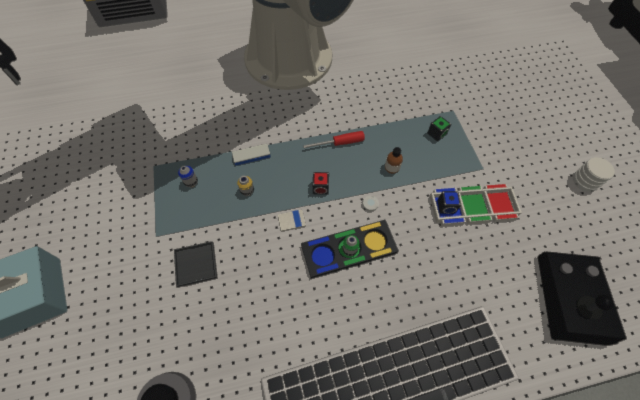

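```bash
cat > h.py <<'E'
import cv2,numpy as np
def ray(c,T,uv,z):
    d=T[:3,:3]@np.linalg.solve(c["mtx"],[uv[0],uv[1],1.]);o=T[:3,3]
    return (o+d*(z-o[2])/d[2])[:2]
HUE={"red":[(0,8),(172,180)],"yellow":[(17,32)],"green":[(45,80)],"blue":[(112,130)],"amber":[(8,17)]}
def blobs(img,col,smin=120,vmin=40,amin=15):
    h=cv2.cvtColor(img,cv2.COLOR_RGB2HSV);m=0
    for a,b in HUE[col]: m=m|cv2.inRange(h,(a,smin,vmin),(b,255,255))
    cs,_=cv2.findContours(m,cv2.RETR_EXTERNAL,cv2.CHAIN_APPROX_NONE)
    return [c for c in cs if cv2.contourArea(c)>=amin]
E
python3 - <<'E'
from h import *
c=np.load("pics/top0.npz");T=c["world_from_camera"]
big=cv2.resize(c["img"],None,fx=4,fy=4,interpolation=cv2.INTER_CUBIC)
for col in HUE:
    for b in blobs(big,col,amin=150):
        r=cv2.minAreaRect(b);uv=(np.array(r[0])+.5)/4-.5
        print(col,uv.round(1),(np.array(r[1])/4).round(1),round(r[2]),"z0",ray(c,T,uv,0.004).round(4),"z42",ray(c,T,uv,.042).round(4))
cv2.imwrite("pics/crop0.png",cv2.resize(c["img"][120:285,140:490,::-1],(800,377),interpolation=cv2.INTER_CUBIC))
E
```

```text
red [278.6 259. ] [33. 11.] 1 z0 [0.3254 0.0878] z42 [0.3268 0.0844]
red [322.3 209.4] [13.3 13. ] 16 z0 [ 0.4427 -0.0109] z42 [ 0.4388 -0.0099]
red [156.9 166.4] [18.9  4.3] 9 z0 [0.5362 0.3829] z42 [0.5281 0.3664]
red [161.6 151.7] [20.8 23.2] 12 z0 [0.5722 0.3747] z42 [0.5625 0.3585]
red [164.1 135.2] [18.9  4.1] 10 z0 [0.6128 0.3719] z42 [0.6014 0.3558]
yellow [394.8 224.2] [14.6 14.2] 22 z0 [ 0.4115 -0.1821] z42 [ 0.409  -0.1734]
yellow [289.  147.9] [23.  19.2] 90 z0 [0.5894 0.0721] z42 [0.579  0.0694]
yellow [288.4 131.5] [ 4.2 19.5] 90 z0 [0.6301 0.0748] z42 [0.6178 0.0721]
yellow [565.9  41.9] [20.9  6. ] 12 z0 [ 0.8849 -0.6232] z42 [ 0.8613 -0.5948]
green [177.  244.9] [12.6 13.6] 64 z0 [0.3529 0.3224] z42 [0.3531 0.3086]
green [181.7 170.6] [18.2  3.3] 9 z0 [0.5275 0.324 ] z42 [0.5199 0.31  ]
green [313.9 155.9] [ 3.2 18.1] 88 z0 [0.5712 0.0119] z42 [0.5616 0.0119]
green [186.4 156. ] [20.9 22.3] 11 z0 [0.5631 0.3153] z42 [0.5539 0.3017]
green [312.  148.7] [18.1  8.1] 18 z0 [0.5888 0.0167] z42 [0.5784 0.0166]
green [188.8 139.3] [17.9  3.9] 9 z0 [0.6043 0.3126] z42 [0.593
[... 201 characters left out ...]
78 -0.3126] z42 [ 0.3577 -0.2981]
blue [206.7 174.8] [18.3  3.6] 9 z0 [0.5189 0.2646] z42 [0.5116 0.2533]
blue [210.1 165. ] [21.6 12.1] 9 z0 [0.5426 0.258 ] z42 [0.5343 0.247 ]
blue [338.2 155. ] [ 3.6 18.5] 87 z0 [ 0.5748 -0.0465] z42 [ 0.5651 -0.0438]
blue [207.9 157.3] [13.5 12.8] 17 z0 [0.5614 0.2644] z42 [0.5522 0.2532]
blue [213.7 149.8] [20.8  5.3] 23 z0 [0.5799 0.2516] z42 [0.5699 0.2409]
blue [213.3 143.6] [17.7  3.5] 9 z0 [0.5953 0.2535] z42 [0.5846 0.2427]
blue [337.6 143.6] [17.5 17.5] 90 z0 [ 0.603  -0.0448] z42 [ 0.592  -0.0422]
blue [337.  129.7] [ 3.6 18.3] 88 z0 [ 0.6376 -0.0428] z42 [ 0.625  -0.0403]
amber [243.  214.4] [14.5 14.2] 90 z0 [0.4268 0.1745] z42 [0.4236 0.1672]
```

View pics/crop0.png

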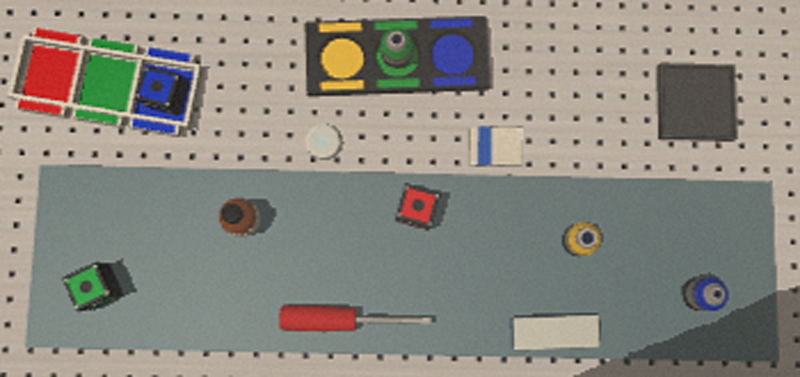

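```bash
python3 -m jog '[16,40,0,0.122,16,40,0,0.122,16,40,0,0.122,16,40,0,0.122,16,40,0,0.122]' 1 40 && python3 -m jog '[16,40,0,0.122,16,40,0,0.122,16,40,0,0.122,16,40,0,0.122,14,39,0,0.125]' && python3 -m jog '[0,0,0,0,0,0,0,0]'
cat >> h.py <<'E'
from scipy.spatial.transform import Rotation as R
def wrist(name):
    from bench import robot
    s=robot.sense();c=robot.capture("wrist")
    P=np.eye(4);P[:3,:3]=R.from_quat(s["eef_rot"]).as_matrix();P[:3,3]=s["tcp_pos"]
    T=P@c["hand_eye"];cv2.imwrite(f"pics/{name}.png",c["img"][:,:,::-1]);np.savez(f"pics/{name}.npz",mtx=c["mtx"],img=c["img"],world_from_camera=T)
    y=P[:2,1];print("tcp",(s["tcp_pos"]*1000).round(1),"close deg",np.degrees(np.arctan2(y[1],y[0])).round(2),"w",round(s["width"],3),"ff",round(s["finger_force"],1),"F",s["force"].round(1),"q",s["qpos"].round(2),"t",round(s["clock"],2))
    return c,T
def rep(c,T,col,z,amin=100,smin=120,vmin=40):
    for b in blobs(c["img"],col,smin,vmin,amin):
        r=cv2.minAreaRect(b);e=cv2.minEnclosingCircle(b)
        m=cv2.moments(b);ce=(m["m10"]/m["m00"],m["m01"]/m["m00"])
        bx=cv2.boxPoints(r);w=[ray(c,T,p,z) for p in bx];d=w[1]-w[0]
        print(col,"px",np.round(ce,0),"area",cv2.contourArea(b),"size",np.round(r[1],0),"ctr@%g"%z,(ray(c,T,ce,z)*1000).round(1),"rect",(ray(c,T,r[0],z)*1000).round(1),"circ",(ray(c,T,e[0],z)*1000).round(1),"edge deg",np.degrees(np.arctan2(d[1],d[0])).round(1)%90)
E
python3 - <<'E'
from h import *
c,T=wrist("w1");print(c["hand_eye"].round(3),c["mtx"][0,0])
rep(c,T,"yellow",.046)
rep(c,T,"blue",.05)
rep(c,T,"red",.042)
E
```

```text
clock: 0.6
tcp_pos: [0.3309, -0.3707, 0.231]
eef_rot: [0.871, 0.491, -0.0, -0.0]
force: [1.7, 0.3, 0.2]
width: 0.999
finger_force: 0.0
clock: 1.1
tcp_pos: [0.409, -0.1718, 0.2313]
eef_rot: [0.682, 0.731, 0.0, 0.0]
force: [0.9, -0.2, 0.3]
width: 1.002
finger_force: 0.0
clock: 1.3
tcp_pos: [0.4088, -0.1728, 0.2312]
eef_rot: [0.683, 0.73, -0.0, -0.0]
force: [0.8, -0.5, 0.8]
width: 0.999
finger_force: 0.0
tcp [ 408.8 -172.8  231.2] close deg 3.82 w 0.999 ff 0.0 F [ 0.8 -0.5  0.8] q [-0.4   0.07  2.   -0.    1.07 -0.47] t 1.3
[[-0.001 -0.945 -0.328  0.085]
 [ 1.    -0.001 -0.    -0.001]
 [-0.    -0.328  0.945 -0.141]
 [ 0.     0.     0.     1.   ]] 297.9493819887797
yellow px [315. 176.] area 594.5 size [28. 27.] ctr@0.046 [ 408.  -171.1] rect [ 408.3 -171. ] circ [ 407.7 -171.1] edge deg 3.8
blue px [269. 264.] area 223.5 size [24. 23.] ctr@0.05 [ 358.5 -285.6] rect [ 357.3 -290.7] circ [ 357.  -291.4] edge deg 77.9
blue px [527.  66.] area 367.5 size [ 9. 46.] ctr@0.05 [609.5 -45. ] rect [609.5 -45.1] circ [609.7 -45.1] edge deg 3.0999999999999943
blue px [489.  67.] area 1598.0 size [49. 44.] ctr@0.05 [571.9 -48.2] rect [571.7 -48.3] circ [569.6 -50.2] edge deg 10.299999999999997
red px [357.  15.] area 878.5 size [30. 34.] ctr@0.042 [437.5 -10.2] rect [437.   -9.3] circ [437.6  -9.6] edge deg 74.2
```

View pics/w1.png

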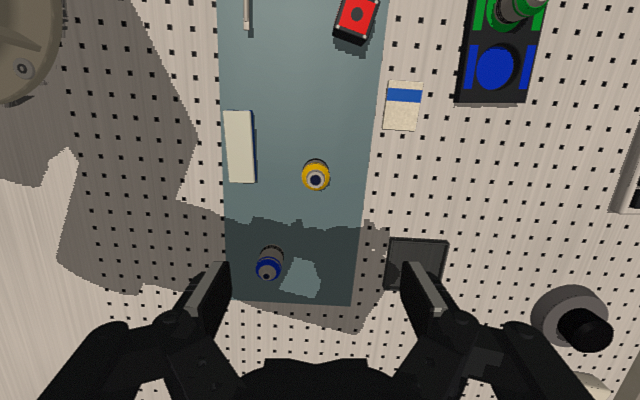

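```bash
python3 -m jog '[-0.5,1,-45,0,0,0,-45,0,0,0,-45,0,0,0,-40,0,0,0,-25,0]' 1 40 >/dev/null&& python3 -m jog '[0,0,-15,0,0,0,0,0]' && python3 -m jog '[0,0,0,0,0,0,0,0,0,0,0,0,0,0,0,0]' 0 40 && python3 -m jog '[0,0,0,0,0,0,0,0,0,0,0,0]'
```

```text
clock: 2.05
tcp_pos: [0.4063, -0.1732, 0.0144]
eef_rot: [0.685, 0.729, -0.001, -0.002]
force: [-0.6, 0.2, 0.4]
width: 1.001
finger_force: 0.0
clock: 2.45
tcp_pos: [0.4088, -0.1729, 0.0172]
eef_rot: [0.684, 0.73, 0.0, 0.001]
force: [-3.3, -0.1, 14.6]
width: 0.36
finger_force: 38.3
clock: 2.75
tcp_pos: [0.4088, -0.1728, 0.0173]
eef_rot: [0.684, 0.73, 0.0, 0.001]
force: [-2.1, -0.8, 7.1]
width: 0.358
finger_force: 38.9
```

```bash
python3 -m jog '[0,0,10,0,0,0,40,0,0,0,45,0,0,0,45,0,0,0,40,0]' >/dev/null&& python3 -m jog '[35,24,0,0,35,24,0,0,35,24,0,0,35,24,0,0,35,24,0,0]' >/dev/null && python3 -m jog '[0,0,0,0,0,0,0,0]' 
cat >> h.py <<'E'
E
python3 - <<'E'
from h import *
c,T=wrist("w2")
for k in("yellow","green","blue"): rep(c,T,k,.016,60)
E
```

```text
clock: 3.95
tcp_pos: [0.5832, -0.0517, 0.1965]
eef_rot: [0.683, 0.73, -0.0, -0.0]
force: [-0.0, -0.4, -1.7]
width: 0.363
finger_force: 40.3
tcp [583.2 -51.7 196.5] close deg 3.82 w 0.363 ff 40.3 F [-0.  -0.4 -1.7] q [-0.09  0.33  1.75 -0.    1.06 -0.16] t 3.95
yellow px [315. 276.] area 1851.5 size [56. 67.] ctr@0.016 [ 590.7 -177.1] rect [ 591.4 -186.8] circ [ 591.6 -193.3] edge deg 5.3
yellow px [334.  57.] area 1701.0 size [48. 45.] ctr@0.016 [593.1  71.9] rect [593.1  71.9] circ [593.1  71.9] edge deg 3.8
yellow px [367.  55.] area 466.0 size [11. 50.] ctr@0.016 [624.5  75.5] rect [624.5  75.3] circ [624.7  75.3] edge deg 3.0
yellow px [304.  55.] area 440.5 size [49.  9.] ctr@0.016 [562.8  71.3] rect [562.8  71.2] circ [562.8  71.2] edge deg 3.8
green px [364. 117.] area 356.0 size [ 9. 44.] ctr@0.016 [628.2  17.4] rect [628.3  17.4] circ [627.1  17.4] edge deg 3.5
green px [334. 116.] area 1420.0 size [42. 42.] ctr@0.016 [597.   16.1] rect [597.  16.] circ [597.1  15.9] edge deg 47.3
green px [304. 116.] area 344.0 size [43.  8.] ctr@0.016 [566.4  14. ] rect [566.4  14. ] circ [566.4  14. ] edge deg 3.8
blue px [119. 354.] area 74.5 size [ 7. 18.] ctr@0.016 [ 327.4 -320.1] rect [ 327.2 -319.7] circ [ 327.7 -323.1] edge deg 28.5
blue px [361. 171.] area 321.5 size [ 9. 39.] ctr@0.016 [631.8 -40.1] rect [631.8 -40.3] circ [632.3 -40.3] edge deg 3.200000000000003
blue px [305. 171.] area 338.0 size [39.  9.] ctr@0.016 [570.2 -44.1] rect [570.  -44.4] circ [570.6 -44.3] edge deg 3.8
blue px [332. 169.] area 1178.5 size [38. 40.] ctr@0.016 [600.1 -39.6] rect [600.1 -39.6] circ [599.7 -39.4] edge deg 49.0
```

View pics/w2.png

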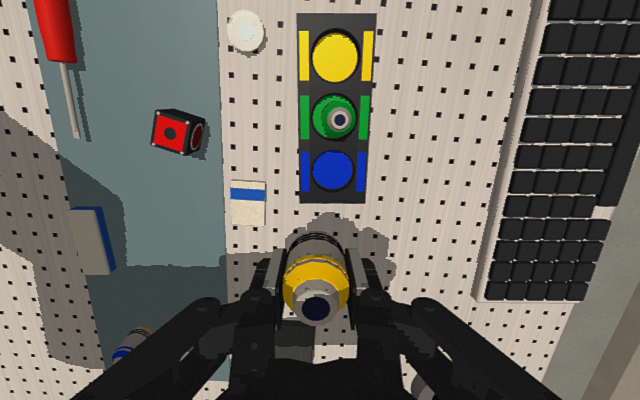

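```bash
python3 -m jog '[3,35,0,0,3,35,0,0,3,35,0,0,1.5,20,0,0,0,0,0,0]' >/dev/null && python3 -m jog '[0,0,-40,0,0,0,-45,0,0,0,-45,0,0,0,-30,0,0,0,-12,0]' >/dev/null && python3 -m jog '[0,0,-2,0,0,0,0,0,0,0,0,0]'&& python3 -m jog '[0,0,-1.5,0,0,0,0,0]'&& python3 -m jog '[0,0,-1,0,0,0,0,0]'
```

```text
clock: 5.3
tcp_pos: [0.5951, 0.0723, 0.0242]
eef_rot: [0.684, 0.73, 0.001, 0.001]
force: [0.9, 0.2, -1.0]
width: 0.362
finger_force: 40.4
clock: 5.5
tcp_pos: [0.5943, 0.0726, 0.0217]
eef_rot: [0.684, 0.73, 0.001, 0.001]
force: [-0.0, 0.4, -1.6]
width: 0.361
finger_force: 40.4
clock: 5.7
tcp_pos: [0.5938, 0.0726, 0.0199]
eef_rot: [0.684, 0.73, 0.0, 0.0]
force: [-0.1, -0.1, -0.4]
width: 0.359
finger_force: 40.4
```

```bash
python3 -m jog '[0,0,-1,0,0,0,0,0]'&& python3 -m jog '[0,0,-0.5,0,0,0,0,0]' && python3 -m jog '[0,0,0,0,0,0,0,0,0,0,0,0]' 0.6
```

```text
clock: 5.9
tcp_pos: [0.5939, 0.0726, 0.0194]
eef_rot: [0.684, 0.73, 0.0, 0.0]
force: [-2.0, -0.9, 6.4]
width: 0.357
finger_force: 41.3
clock: 6.1
tcp_pos: [0.5939, 0.0726, 0.0193]
eef_rot: [0.684, 0.73, 0.0, 0.0]
force: [-3.6, 0.1, 12.0]
width: 0.358
finger_force: 41.9
clock: 6.4
tcp_pos: [0.5937, 0.0725, 0.0182]
eef_rot: [0.684, 0.73, -0.0, -0.0]
force: [0.6, 0.2, -0.1]
width: 0.6
finger_force: 0.0
```

```bash
python3 -m jog '[0,0,15,0,0,0,45,0,0,0,50,0,0,0,50,0,0,0,50,0]' >/dev/null && python3 -m jog '[-24,-36.5,0,0,-24,-36.5,0,0,-24,-36.5,0,0,-24,-36.5,0,0,-24,-36.5,0,0]' 1 >/dev/null&& python3 -m jog '[-24,-36.5,0,0,-24,-36.5,0,0,-24,-36.5,0,0,-24,-36.5,0,0,-22,-36.5,0,0]' >/dev/null && python3 -m jog '[0,0,0,0,0,0,0,0]' >/dev/null
python3 - <<'E'
from h import *
c,T=wrist("w3")
for k in("yellow","blue"): rep(c,T,k,.052,60,vmin=25)
E
```

```text
tcp [ 355.2 -293.2  229. ] close deg 3.57 w 1.0 ff 0.0 F [ 0.3  0.6 -0.6] q [-0.69  0.1   1.97  0.    1.07 -0.76] t 8.1
yellow px [632. 391.] area 166.0 size [ 9. 28.] ctr@0.052 [ 833.4 -581.3] rect [ 834.5 -580.7] circ [ 828.2 -576.2] edge deg 78.4
blue px [317. 180.] area 596.0 size [27. 28.] ctr@0.052 [ 356.2 -293.3] rect [ 356.6 -293.2] circ [ 356.2 -293.2] edge deg 3.5
```

View pics/w3.png

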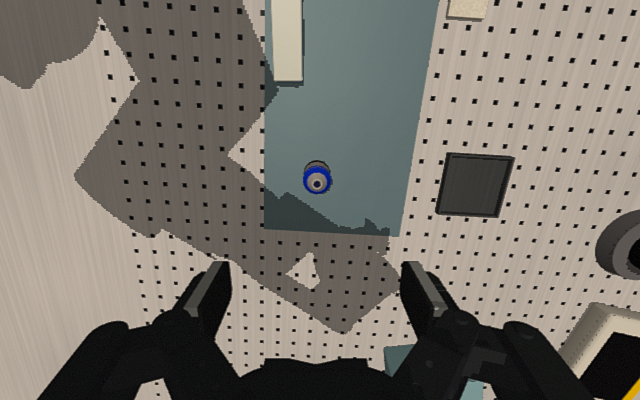

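```bash
python3 -m jog '[1,0,-45,0,0,0,-45,0,0,0,-45,0,0,0,-40,0,0,0,-25,0]' 1 40 >/dev/null&& python3 -m jog '[0,0,-13,0,0,0,0,0]' && python3 -m jog '[0,0,0,0,0,0,0,0,0,0,0,0,0,0,0,0,0,0,0,0]' 0 40 && python3 -m jog '[0,0,10,0,0,0,40,0,0,0,45,0,0,0,45,0,0,0,40,0]'
python3 - <<'E'
from h import *
c=np.load("pics/w3.npz");T=c["world_from_camera"]
g=cv2.cvtColor(c["img"],cv2.COLOR_RGB2GRAY)[140:230,425:525]
_,m=cv2.threshold(cv2.GaussianBlur(g,(5,5),0),0,255,cv2.THRESH_BINARY_INV+cv2.THRESH_OTSU)
cs,_=cv2.findContours(m,cv2.RETR_EXTERNAL,cv2.CHAIN_APPROX_NONE);b=max(cs,key=cv2.contourArea)
q=cv2.approxPolyDP(cv2.convexHull(b),6,True)[:,0]+[425,140];w=np.array([ray(c,T,p,.012) for p in q])*1000
print(q.tolist(),w.round(1),w.mean(0),[np.linalg.norm(w[i]-w[i-1]).round(1) for i in range(len(w))])
E
```

```text
clock: 8.85
tcp_pos: [0.3565, -0.2905, 0.0138]
eef_rot: [0.683, 0.73, -0.0, -0.002]
force: [0.0, -0.5, 0.0]
width: 1.003
finger_force: 0.0
clock: 9.35
tcp_pos: [0.3573, -0.2928, 0.0163]
eef_rot: [0.684, 0.73, 0.0, 0.001]
force: [-0.2, 2.2, 8.4]
width: 0.365
finger_force: 38.9
clock: 9.85
tcp_pos: [0.3564, -0.2924, 0.1982]
eef_rot: [0.684, 0.73, 0.0, 0.001]
force: [1.2, -1.2, -2.2]
width: 0.36
finger_force: 40.2
[[447, 152], [514, 158], [497, 217], [447, 220], [435, 212], [431, 199]] [[ 511.6 -260.1]
 [ 594.2 -262.4]
 [ 593.7 -339.6]
 [ 529.8 -347.7]
 [ 512.1 -337.7]
 [ 503.6 -320.5]] [ 540.83565557 -311.33293881] [np.float64(60.8), np.float64(82.6), np.float64(77.3), np.float64(64.4), np.float64(20.4), np.float64(19.2)]
```

```bash
python3 -m jog '[35,35,0,0,35,36,0,0,35,36,0,0,35,36,0,0,35,36,0,0]' >/dev/null && python3 -m jog '[35,36,0,0,34.5,36,0,0,0,0,0,0,0,0,0,0]' && python3 -m jog '[0,0,-40,0,0,0,-45,0,0,0,-45,0,0,0,-30,0,0,0,-12,0]' >/dev/null && python3 -m jog '[0,0,-3,0,0,0,0,0,0,0,0,0]'
python3 - <<'E'
from h import *
c,T=wrist("w4")
E
```

```text
clock: 10.75
tcp_pos: [0.6003, -0.0413, 0.1953]
eef_rot: [0.683, 0.73, -0.0, -0.0]
force: [-0.5, 0.0, -2.6]
width: 0.359
finger_force: 40.5
clock: 11.55
tcp_pos: [0.6017, -0.0426, 0.0222]
eef_rot: [0.684, 0.73, 0.001, 0.001]
force: [-0.3, 0.7, -2.7]
width: 0.36
finger_force: 40.6
tcp [601.7 -42.6  22.2] close deg 3.71 w 0.36 ff 40.6 F [-0.3  0.7 -2.7] q [-0.07  0.58  1.82 -0.    0.74 -0.14] t 11.55
```

View pics/w4.png

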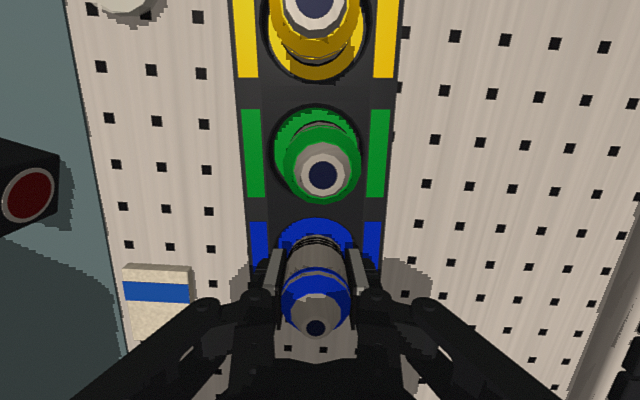

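```bash
python3 -m jog '[0,0,-1.5,0,0,0,0,0]'&& python3 -m jog '[0,0,-1,0,0,0,0,0]'&& python3 -m jog '[0,0,-1,0,0,0,0,0]'
```

```text
clock: 11.8
tcp_pos: [0.6009, -0.0422, 0.0195]
eef_rot: [0.684, 0.73, 0.0, 0.0]
force: [-0.9, -0.5, -2.2]
width: 0.367
finger_force: 40.6
clock: 12.0
tcp_pos: [0.6008, -0.0422, 0.0184]
eef_rot: [0.684, 0.73, 0.0, 0.0]
force: [-1.8, 0.6, 4.5]
width: 0.36
finger_force: 41.3
clock: 12.2
tcp_pos: [0.6009, -0.0422, 0.0183]
eef_rot: [0.684, 0.73, 0.0, 0.0]
force: [-5.1, 0.2, 15.5]
width: 0.363
finger_force: 42.6
```

```bash
python3 -m jog '[0,0,0,0,0,0,0,0,0,0,0,0]' 0.6 && python3 -m jog '[0,0,15,0,0,0,45,0,0,0,50,0,0,0,50,0,0,0,50,0]' >/dev/null && python3 -m jog '[-18,3.6,0,0.136,-18,3.6,0,0.136,-18,3.6,0,0.136,-18,3.6,0,0.136,-18,3.6,0,0.136]' 1 >/dev/null&& python3 -m jog '[-18,3.6,0,0.136,-18,3.6,0,0.136,-18,3.6,0,0.136,-20,3.6,0,0.137,0,0,0,0]' >/dev/null && python3 -m jog '[0,0,0,0,0,0,0,0]' >/dev/null
python3 - <<'E'
from h import *
c,T=wrist("w5")
rep(c,T,"red",.042,60);rep(c,T,"blue",.052,60);rep(c,T,"yellow",.045,60)
E
```

```text
clock: 12.5
tcp_pos: [0.6005, -0.0422, 0.0167]
eef_rot: [0.684, 0.73, -0.0, -0.0]
force: [0.1, -0.1, -0.7]
width: 0.604
finger_force: 0.0
tcp [437.6 -10.  227.4] close deg 73.77 w 0.999 ff 0.0 F [-0.3  0.1 -1.1] q [-0.03  0.06  2.02 -0.    1.06 -1.31] t 14.2
red px [629. 217.] area 108.5 size [ 6. 22.] ctr@0.042 [587.7 332.3] rect [587.5 331.9] circ [587.4 331.9] edge deg 81.7
red px [630. 188.] area 652.0 size [39. 22.] ctr@0.042 [549.7 331.6] rect [547.6 329.4] circ [547.6 329.4] edge deg 73.7
red px [316. 177.] area 592.0 size [25. 26.] ctr@0.042 [436.7  -9. ] rect [436.8  -9. ] circ [436.5  -9. ] edge deg 76.6
red px [375.  47.] area 1750.0 size [26. 76.] ctr@0.042 [327.1  83.5] rect [327.1  83. ] circ [326.9  82.8] edge deg 89.6
blue px [328. 299.] area 287.0 size [21. 36.] ctr@0.052 [592.3 -38.8] rect [595.1 -36.8] circ [594.9 -36.6] edge deg 78.9
blue px [323. 275.] area 351.5 size [30. 35.] ctr@0.052 [556.1 -34.5] rect [564.1 -37.5] circ [561.2 -38.2] edge deg 3.5999999999999943
blue px [541. 228.] area 153.5 size [ 6. 34.] ctr@0.052 [566.3 225.8] rect [566.4 225.9] circ [565.9 225.9] edge deg 81.7
blue px [559. 206.] area 547.5 size [23. 29.] ctr@0.052 [544.6 246.3] rect [544.8 246.5] circ [544.8 246.5] edge deg 73.7
blue px [549. 182.] area 156.5 size [10. 37.] ctr@0.052 [512.3 236. ] rect [511.  229.1] circ [511.  229.1] edge deg 73.7
blue px [548. 171.] area 207.5 size [ 7. 38.] ctr@0.052 [498.8 235.7] rect [498.8 235.9] circ [498.9 235.9] edge deg 81.5
yellow px [402. 249.] area 416.0 size [28. 36.] ctr@0.045 [552.9  66.4] rect [559.7  66.9] circ [557.3  66.8] edge deg 3.4000000000000057
```

View pics/w5.png

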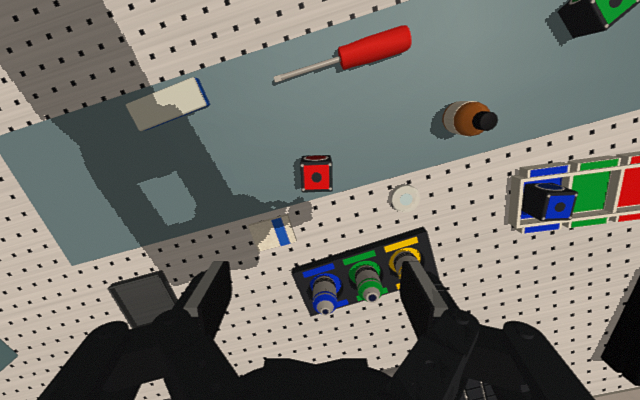

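```bash
python3 -m jog '[-1,1,-45,0,0,0,-45,0,0,0,-45,0,0,0,-40,0,0,0,-24,0]' 1 40 >/dev/null&& python3 -m jog '[0,0,-10,0,0,0,0,0]' >/dev/null && python3 -m jog '[0,0,0,0,0,0,0,0,0,0,0,0,0,0,0,0,0,0,0,0]' 0 30 && python3 -m jog '[0,0,10,0,0,0,40,0,0,0,45,0,0,0,45,0,0,0,40,0]'
```

```text
clock: 15.45
tcp_pos: [0.4363, -0.0089, 0.0189]
eef_rot: [0.14, 0.99, 0.0, 0.001]
force: [-0.5, 0.2, 9.6]
width: 0.414
finger_force: 29.0
clock: 15.95
tcp_pos: [0.4353, -0.0089, 0.2009]
eef_rot: [0.14, 0.99, 0.0, 0.001]
force: [0.9, 0.5, -2.0]
width: 0.416
finger_force: 30.8
```

```bash
python3 -m jog '[24,37.5,0,0.138,24,37.5,0,0,24,37.5,0,0,24,37.5,0,0,24,37.5,0,0]' >/dev/null && python3 -m jog '[24,37.5,0,0,24,37.5,0,0,24,37.5,0,0,28,39,0,0,0,0,0,0]' >/dev/null && python3 -m jog '[0,0,0,0,0,0,0,0]' >/dev/null
python3 - <<'E'
from h import *
c,T=wrist("w6")
for k in("red","green","blue"): rep(c,T,k,.018,60)
E
```

```text
tcp [654.7 329.3 198. ] close deg 81.81 w 0.415 ff 30.8 F [ 0.3 -0.7 -1.1] q [ 0.46  0.55  1.4  -0.    1.19 -0.96] t 17.15
red px [315. 289.] area 3003.5 size [51. 62.] ctr@0.018 [797.7 308.4] rect [797.7 307.9] circ [796.8 308. ] edge deg 81.8
red px [315. 236.] area 707.0 size [20. 45.] ctr@0.018 [723.7 318.3] rect [723.5 318.1] circ [722.8 318.2] edge deg 81.8
red px [345. 131.] area 320.0 size [ 8. 40.] ctr@0.018 [607.3 367.5] rect [607.3 367.5] circ [607.3 367.5] edge deg 81.8
red px [345.  92.] area 2570.5 size [50. 53.] ctr@0.018 [569.1 372. ] rect [569.5 372.7] circ [569.5 372.7] edge deg 82.1
red px [348.  51.] area 388.0 size [ 9. 44.] ctr@0.018 [532.5 378.4] rect [532.5 378.8] circ [532.5 378.7] edge deg 81.8
green px [ 42. 194.] area 280.0 size [ 9. 39.] ctr@0.018 [627.6  20.2] rect [627.6  19.8] circ [626.8  20. ] edge deg 3.5999999999999943
green px [ 10. 178.] area 281.0 size [29. 18.] ctr@0.018 [604.5  -7.1] rect [604.   -7.6] circ [603.2  -9.5] edge deg 81.8
green px [ 28. 152.] area 119.0 size [ 9. 21.] ctr@0.018 [580.1  25.8] rect [579.4  25.9] circ [582.2  24.8] e
[... 441 characters left out ...]
] ctr@0.018 [524.1 320.6] rect [524.1 320.6] circ [524.1 320.6] edge deg 81.8
blue px [  7. 202.] area 106.0 size [ 9. 16.] ctr@0.018 [630.6 -23.9] rect [630.3 -23.7] circ [632.  -24.1] edge deg 5.299999999999997
blue px [234. 130.] area 279.5 size [ 7. 40.] ctr@0.018 [590.  251.8] rect [590.  251.8] circ [590.  251.8] edge deg 81.8
blue px [218.  89.] area 974.0 size [35. 31.] ctr@0.018 [548.  245.7] rect [548.2 245.6] circ [548.1 245.1] edge deg 81.8
blue px [241.  96.] area 928.5 size [57. 48.] ctr@0.018 [557.9 266.7] rect [552.7 258.9] circ [552.9 258.5] edge deg 84.9
blue px [227.  51.] area 389.0 size [ 9. 44.] ctr@0.018 [515.7 262.7] rect [515.7 262.4] circ [515.7 262.4] edge deg 81.8
```

View pics/w6.png

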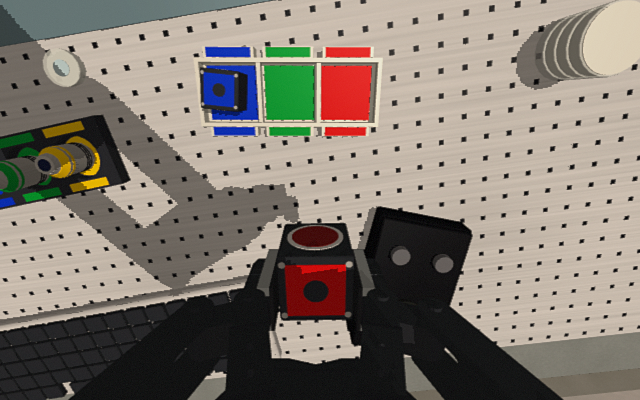

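```bash
python3 -m jog '[-30,15,0,0,-30,15,0,0,-25.5,13.5,0,0,0,0,0,0,0,0,0,0]' >/dev/null && python3 -m jog '[0,0,-40,0,0,0,-45,0,0,0,-45,0,0,0,-30,0,0,0,-10,0]' >/dev/null && python3 -m jog '[0,0,-3,0,0,0,0,0,0,0,0,0]'&& python3 -m jog '[0,0,-1.5,0,0,0,0,0]'&& python3 -m jog '[0,0,-1,0,0,0,0,0]'&& python3 -m jog '[0,0,-1,0,0,0,0,0]'
```

```text
clock: 18.5
tcp_pos: [0.5715, 0.3743, 0.0269]
eef_rot: [0.071, 0.997, 0.001, 0.001]
force: [-0.0, -0.2, -1.1]
width: 0.416
finger_force: 30.8
clock: 18.7
tcp_pos: [0.5705, 0.374, 0.0243]
eef_rot: [0.071, 0.997, 0.0, 0.001]
force: [-0.7, 1.1, -1.1]
width: 0.416
finger_force: 30.8
clock: 18.9
tcp_pos: [0.57, 0.3737, 0.0224]
eef_rot: [0.071, 0.997, 0.0, 0.0]
force: [-0.0, -0.7, -1.1]
width: 0.415
finger_force: 30.8
clock: 19.1
tcp_pos: [0.5699, 0.3736, 0.0211]
eef_rot: [0.071, 0.997, -0.0, -0.0]
force: [-1.4, -0.5, 0.2]
width: 0.415
finger_force: 30.8
```

```bash
python3 -m jog '[0,0,-1,0,0,0,0,0]' && python3 -m jog '[0,0,0,0,0,0,0,0,0,0,0,0]' 0.6 && python3 -m jog '[0,0,15,0,0,0,45,0,0,0,50,0,0,0,50,0,0,0,50,0]' >/dev/null && python3 -m jog '[-40,-13,0,0.12,-40,-13,0,0.12,-40,-13,0,0.12,-40,-13,0,0.12,-40,-13,0,0.12]' 1 >/dev/null&& python3 -m jog '[-17,-1,0,0,0,0,0,0,0,0,0,0]' >/dev/null
python3 - <<'E'
from h import *
c,T=wrist("w7")
rep(c,T,"green",.042,60);rep(c,T,"red",.042,60)
E
```

```text
clock: 19.3
tcp_pos: [0.5699, 0.3737, 0.021]
eef_rot: [0.071, 0.997, -0.0, -0.0]
force: [-2.9, -1.9, 6.4]
width: 0.417
finger_force: 31.6
clock: 19.6
tcp_pos: [0.57, 0.3737, 0.0202]
eef_rot: [0.071, 0.997, 0.0, 0.0]
force: [-0.6, 0.3, 0.5]
width: 0.599
finger_force: 0.0
tcp [354.  308.5 231.4] close deg 116.15 w 1.0 ff 0.0 F [0.7 0.6 0.6] q [ 0.71  0.11  1.96 -0.    1.08 -1.31] t 20.9
green px [242. 318.] area 81.5 size [28.  4.] ctr@0.042 [575.1 305.8] rect [575.4 306. ] circ [574.9 306. ] edge deg 88.0
green px [256. 296.] area 867.0 size [37. 27.] ctr@0.042 [534.9 309.4] rect [535.2 309.8] circ [534.5 309.2] edge deg 86.9
green px [269. 281.] area 132.5 size [30.  5.] ctr@0.042 [505.3 316.2] rect [505.3 316.1] circ [505.3 316.1] edge deg 86.9
green px [ 17. 248.] area 215.0 size [29. 17.] ctr@0.042 [598.6  15.8] rect [600.7  13.6] circ [603.   12.6] edge deg 66.19999999999999
green px [ 35. 254.] area 128.0 size [46. 12.] ctr@0.042 [597.4  37.9] rect [595.5  29.2] circ [593.8  29.8] edge deg 69.80000000000001
green px [ 37. 219.] area 315.5 size [39. 18.] ctr@0.042 [547.7  32.1] rect [552.3  31.3] circ [545.5  31.9] edge deg 83.5
green px [317. 175.] area 554.0 size [24. 25.] ctr@0.042 [351.  309.3] rect [351.7 309.1] circ [351.2 308.9] edge deg 26.099999999999994
red px [288. 333.] area 339.5 size [22. 18.] ctr@0.042 [571.5 373.4] rect [571.7 373.4] circ [571.9 374. ] edge deg 89.5
red px [296. 314.] area 110.5 size [16.  9.] ctr@0.042 [536.6 369.6] rect [536.8 369.6] circ [536.3 369.7] edge deg 75.6
red px [288. 309.] area 148.0 size [35. 27.] ctr@0.042 [534.9 356.5] rect [543.  363.6] circ [543.1 363.2] edge deg 89.1
red px [304. 301.] area 140.0 size [29.  6.] ctr@0.042 [513. 370.] rect [513.1 370.1] circ [513.5 370.1] edge deg 89.5
red px [144.  59.] area 1792.0 size [85. 23.] ctr@0.042 [320.4 100.7] rect [320.4 100.2] circ [320.5 100.1] edge deg 77.69999999999999
```

View pics/w7.png

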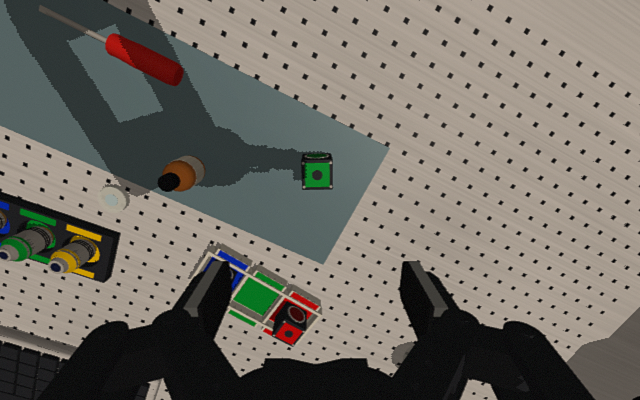

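```bash
python3 -m jog '[-2,1,-45,0,0,0,-45,0,0,0,-45,0,0,0,-40,0,0,0,-24,0]' 1 30 >/dev/null&& python3 -m jog '[0,0,-14,0,0,0,0,0]' >/dev/null && python3 -m jog '[0,0,0,0,0,0,0,0,0,0,0,0,0,0,0,0,0,0,0,0]' 0 30 && python3 -m jog '[0,0,10,0,0,0,40,0,0,0,45,0,0,0,45,0,0,0,40,0]' && python3 -m jog '[30,0,0,0.138,30,0,0,0.138,30,1,0,0.138,30,1,0,0.138,30,1,0,0.138]' >/dev/null && python3 -m jog '[30,1,0,0.138,29,1,0,0.141,0,0,0,0,0,0,0,0]'
```

```text
clock: 22.15
tcp_pos: [0.3517, 0.3092, 0.0183]
eef_rot: [-0.227, 0.974, 0.0, 0.001]
force: [-0.1, -0.3, 6.8]
width: 0.418
finger_force: 29.9
clock: 22.65
tcp_pos: [0.3508, 0.3086, 0.2004]
eef_rot: [-0.227, 0.974, 0.0, 0.001]
force: [0.4, 0.9, -1.5]
width: 0.413
finger_force: 30.4
clock: 23.55
tcp_pos: [0.5596, 0.3133, 0.1975]
eef_rot: [-0.653, 0.757, 0.0, -0.0]
force: [-1.3, 0.5, -0.9]
width: 0.418
finger_force: 30.5
```

```bash
python3 -m jog '[1.5,1.5,-40,0,0,0,-45,0,0,0,-45,0,0,0,-25,0,0,0,-5,0]' >/dev/null && python3 -m jog '[0,0,0,0,0,0,0,0]'
python3 - <<'E'
from h import *
c,T=wrist("w8")
E
```

```text
clock: 24.25
tcp_pos: [0.5622, 0.3159, 0.0393]
eef_rot: [-0.654, 0.756, -0.0, 0.001]
force: [0.7, -0.7, 0.3]
width: 0.418
finger_force: 30.4
tcp [562.2 315.9  39.3] close deg 171.69 w 0.418 ff 30.4 F [ 0.7 -0.7  0.3] q [ 0.51  0.6   1.72  0.    0.82 -2.49] t 24.25
```

View pics/w8.png

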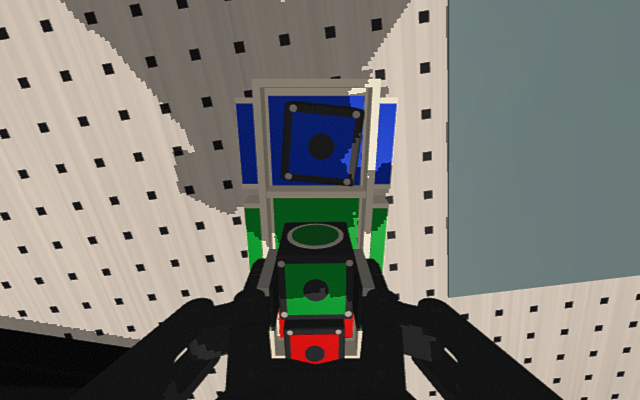

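```bash
python3 -m jog '[0,0,-10,0,0,0,-5,0,0,0,0,0,0,0,0,0]' && python3 -m jog '[0,0,-1.5,0,0,0,0,0]'&& python3 -m jog '[0,0,-1,0,0,0,0,0]'&& python3 -m jog '[0,0,-1,0,0,0,0,0]'
```

```text
clock: 24.7
tcp_pos: [0.5614, 0.315, 0.0221]
eef_rot: [-0.654, 0.756, 0.0, -0.0]
force: [-0.4, 0.6, -0.5]
width: 0.421
finger_force: 30.5
clock: 24.9
tcp_pos: [0.5615, 0.3151, 0.0207]
eef_rot: [-0.654, 0.756, -0.0, -0.0]
force: [-0.4, 0.6, -1.1]
width: 0.415
finger_force: 30.5
clock: 25.1
tcp_pos: [0.5616, 0.3152, 0.0204]
eef_rot: [-0.654, 0.756, -0.0, 0.0]
force: [-1.1, -2.2, 5.0]
width: 0.417
finger_force: 31.0
clock: 25.3
tcp_pos: [0.5617, 0.3152, 0.0203]
eef_rot: [-0.654, 0.756, -0.0, 0.0]
force: [-4.6, -2.8, 13.6]
width: 0.416
finger_force: 32.2
```

```bash
python3 -m jog '[0,0,0,0,0,0,0,0,0,0,0,0]' 0.6 && python3 -m jog '[0,0,15,0,0,0,45,0,0,0,50,0,0,0,50,0,0,0,50,0]' >/dev/null && python3 -m jog '[-14,-15,0,-0.142,-14,-15,0,-0.142,-14,-15,0,-0.142,-14,-15,0,-0.142,-14,-15,0,-0.142]' 1 >/dev/null&& python3 -m jog '[-14,-15,0,-0.142,-14,-15,0,-0.142,-14,-15,0,-0.142,-14,-15,0,-0.142,-12,-13,0,-0.142]' >/dev/null && python3 -m jog '[0,0,0,0,0,0,0,0]' >/dev/null
python3 - <<'E'
from h import *
c,T=wrist("w9")
rep(c,T,"amber",.03,60,smin=90,vmin=25)
E
```

```text
clock: 25.6
tcp_pos: [0.5615, 0.3151, 0.0187]
eef_rot: [-0.654, 0.756, -0.0, 0.0]
force: [-0.6, 0.6, -0.2]
width: 0.603
finger_force: 0.0
tcp [424.  167.3 229.7] close deg 90.51 w 0.996 ff 0.0 F [-1.3 -0.6  0.1] q [ 0.37  0.09  1.98  0.    1.07 -1.21] t 27.3
amber px [316. 172.] area 461.0 size [29. 30.] ctr@0.03 [420.5 168. ] rect [423.9 168.3] circ [424.3 167.6] edge deg 0.5
```

View pics/w9.png

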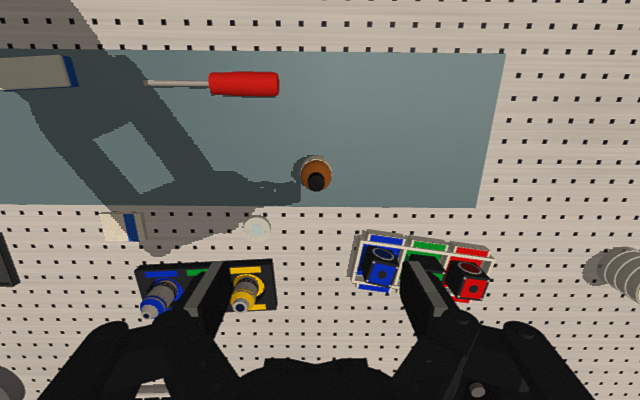

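```bash
python3 - <<'E'
from h import *
c=np.load("pics/w9.npz");T=c["world_from_camera"]
g=c["img"][150:200,290:345].max(2);m=cv2.inRange(g,0,45)
cs,_=cv2.findContours(m,cv2.RETR_EXTERNAL,cv2.CHAIN_APPROX_NONE)
for b in cs:
    if cv2.contourArea(b)>30:
        e=cv2.minEnclosingCircle(b);p=np.array(e[0])+[290,150];print(p,e[1],ray(c,T,p,.074)*1000,ray(c,T,p,.065)*1000)
E
```

```text
[315.58917236 181.30254745] 9.409022331237793 [420.13075818 167.67527953] [422.60243027 167.70964548]
```

```bash
python3 -m jog '[-2.5,0.5,-45,0,0,0,-45,0,0,0,-45,0,0,0,-40,0,0,0,-25,0]' 1 25 >/dev/null&& python3 -m jog '[0,0,-14,0,0,0,0,0]' >/dev/null && python3 -m jog '[0,0,0,0,0,0,0,0,0,0,0,0,0,0,0,0,0,0,0,0]' 0 25 && python3 -m jog '[0,0,10,0,0,0,40,0,0,0,45,0,0,0,45,0,0,0,40,0]' && python3 -m jog '[12,-42,0,0,12,-42,0,0,12,-42,0,0,12,-42,0,0,12,-42,0,0]' >/dev/null && python3 -m jog '[12,-42,0,0,12,-42,0,0,12,-42,0,0,12,-42,0,0,12,-42,0,0]' >/dev/null && python3 -m jog '[50,0,0,0,50,0,0,0,0,0,0,0,0,0,0,0]'
python3 - <<'E'
from h import *
c,T=wrist("w10")
E
```

```text
clock: 28.55
tcp_pos: [0.4218, 0.168, 0.0158]
eef_rot: [-0.003, 1.0, 0.0, 0.001]
force: [-0.8, 0.2, 6.8]
width: 0.412
finger_force: 24.3
clock: 29.05
tcp_pos: [0.4208, 0.1675, 0.1979]
eef_rot: [-0.003, 1.0, 0.0, 0.001]
force: [0.8, 0.1, -1.7]
width: 0.41
finger_force: 25.5
clock: 30.45
tcp_pos: [0.6411, -0.2521, 0.1948]
eef_rot: [-0.003, 1.0, 0.0, -0.0]
force: [0.1, 0.2, -1.5]
width: 0.414
finger_force: 25.5
tcp [ 641.1 -252.1  194.8] close deg 90.4 w 0.414 ff 25.5 F [ 0.1  0.2 -1.5] q [-0.38  0.48  1.52 -0.    1.14 -1.95] t 30.45
```

View pics/w10.png

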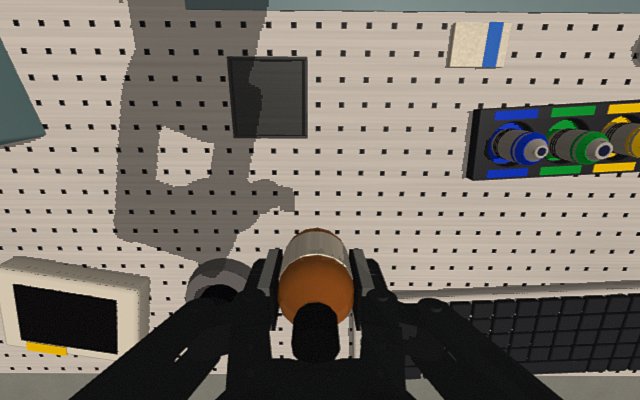

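```bash
python3 - <<'E'
from h import *
c=np.load("pics/w10.npz");T=c["world_from_camera"]
w=np.array([ray(c,T,p,.012) for p in [(228,57),(307,57),(308,137),(234,138)]])*1000;print(w.round(1),w.mean(0))
E
```

```text
[[ 518.1 -338.9]
 [ 517.6 -261. ]
 [ 595.2 -260.2]
 [ 596.7 -339.5]] [ 556.8955233  -299.90507334]
```

```bash
python3 -m jog '[-30,-16,0,0,-30,-16,0,0,-25,-16,0,0,0,0,0,0,0,0,0,0]' >/dev/null && python3 -m jog '[0,0,-40,0,0,0,-45,0,0,0,-45,0,0,0,-30,0,0,0,-10,0]' >/dev/null && python3 -m jog '[0,0,-3,0,0,0,0,0,0,0,0,0]'&& python3 -m jog '[0,0,-2,0,0,0,0,0]'&& python3 -m jog '[0,0,-1,0,0,0,0,0]'&& python3 -m jog '[0,0,-1,0,0,0,0,0]'
```

```text
clock: 31.8
tcp_pos: [0.5574, -0.3009, 0.0237]
eef_rot: [-0.003, 1.0, -0.001, 0.001]
force: [1.0, 0.1, -0.3]
width: 0.413
finger_force: 25.5
clock: 32.0
tcp_pos: [0.5565, -0.3006, 0.0207]
eef_rot: [-0.003, 1.0, -0.0, 0.001]
force: [0.6, 0.2, -0.7]
width: 0.413
finger_force: 25.5
clock: 32.2
tcp_pos: [0.556, -0.3004, 0.0189]
eef_rot: [-0.003, 1.0, -0.0, 0.0]
force: [0.5, 0.4, -0.6]
width: 0.413
finger_force: 25.5
clock: 32.4
tcp_pos: [0.5559, -0.3003, 0.0176]
eef_rot: [-0.003, 1.0, 0.0, -0.0]
force: [-0.1, 0.2, -1.0]
width: 0.413
finger_force: 25.5
```

```bash
python3 -m jog '[0,0,-1,0,0,0,0,0]'&& python3 -m jog '[0,0,-0.5,0,0,0,0,0]'
```

```text
clock: 32.6
tcp_pos: [0.556, -0.3004, 0.0169]
eef_rot: [-0.003, 1.0, -0.0, 0.0]
force: [-1.3, 0.7, 2.2]
width: 0.415
finger_force: 25.7
clock: 32.8
tcp_pos: [0.5561, -0.3004, 0.0169]
eef_rot: [-0.003, 1.0, -0.0, 0.0]
force: [-2.2, 0.4, 8.5]
width: 0.416
finger_force: 26.2
```

Release, retreat clear and check everything.

```bash
python3 -m jog '[0,0,0,0,0,0,0,0,0,0,0,0]' 0.65 && python3 -m jog '[0,0,20,0,0,0,45,0,0,0,45,0,0,0,45,0,0,0,45,0]' >/dev/null && python3 -m jog '[-40,-40,0,0,-40,-40,0,0,-40,-40,0,0,-40,-40,0,0,-40,-40,0,0]'
python3 - <<'E'
from bench import robot
import cv2,numpy as np
a=robot.capture("scene")["img"][:,:,::-1];b=robot.capture("top")["img"][:,:,::-1]
cv2.imwrite("pics/f.png",np.vstack([cv2.resize(a[170:290,150:530],(800,253),interpolation=3),cv2.resize(b[110:280,140:490],(700,340),interpolation=3)[:, :].copy() if 0 else cv2.resize(b[110:200,130:480],(800,206),interpolation=3)]))
E
```

```text
clock: 33.1
tcp_pos: [0.556, -0.3003, 0.0161]
eef_rot: [-0.003, 1.0, 0.0, -0.0]
force: [-0.1, -0.7, -0.2]
width: 0.65
finger_force: 0.0
clock: 34.1
tcp_pos: [0.3777, -0.4782, 0.2163]
eef_rot: [-0.003, 1.0, -0.0, 0.0]
force: [0.2, -0.3, -0.2]
width: 0.648
finger_force: 0.0
```

View pics/f.png

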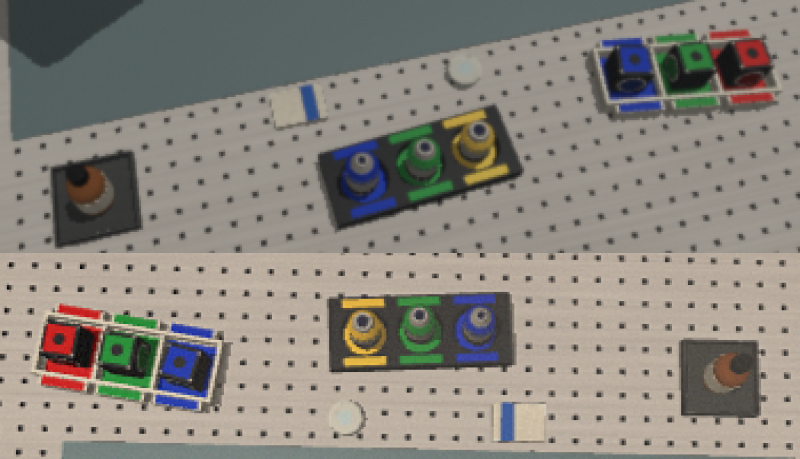

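```bash
python3 -c "
from bench import robot
print(robot.sign_off())"
```

```text
the job is handed in; nothing more can be done
None
```

The job is handed in at about 34 s: both objectives, both cubes and the oil bottle looked upright in their own places in the final camera check, and the green-ring objective and blue-label cube were left alone; the green cube sits a quarter turn from the other two, as the task set no facing.

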